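Set the cap spout to the red jar

ROBOT

A 7-joint arm with a two-finger parallel gripper is mounted at the origin on the work surface. World frame = base frame: x ahead of the robot, y to its left, z up, the work surface at z = 0. Lengths are in m, angles in degrees, forces in N, time in s.
With the tool pointing down it reaches from about 0.425 to 0.875 m from the base axis. Payload 9.9 kg.
Tool frame: the origin (TCP) lies midway between the tips of the shut fingers; the grasp point (between the pads) lies 19 mm behind it; z points along the fingers, y is the line along which they close (so a half turn about z gives the same grasp; the last joint's range is limited). The gripper opens to 85 mm and grips with 20 to 120 N. Pads are 22 mm wide; open, the fingers measure 114 mm over their backs; the gripper's body (76 mm by 85 mm) begins 54 mm behind the grasp point. The pads swing forward as they close: fully open they stand 13 mm farther back than shut.
Start: joints at [-4.801, 32.985, 1.427, 82.34, -0.859, 64.687, -3.237], TCP at [0.675, 0, 0.231] pointing down, gripper open.
Joint ranges: [-157.87, 157.87], [-19.46, 123.44], [-87.15, 90], [11.01, 140.99], [-62.26, 242.26], [9.8, 113.94], [-161.44, 161.44]. Speed limits (degrees/s): [127.2, 127.2, 172.46, 172.46, 180, 180, 180].

INTERFACE

Orientations are given as [roll, pitch, yaw] about the fixed x, y, z axes, in that order (R = Rz(yaw) Ry(pitch) Rx(roll)).
In Python, from cell import robot, vision gives the robot as it stands.
- The arm moves only by the shell command python3 -m handwheel 'ROWS' [FORCE]. ROWS is a JSON object of lists of equal length, an entry for each row: "travel": the shift along the tool's x, y, z in m, a list of three; "dr": the turn, a rotation vector about the tool's x, y, z in rad, a list of three; "fingers": the finger opening in m, from 0 to 0.0854. A call has 1 to 10 rows; each row shifts and turns the commanded pose from where the row before left it, along the tool's axes as they then stand; what a row does not reach is not made up. A row lasts 1/8 s, in which the tool goes at most 62.5 mm and 10.7 degrees, less where a joint would pass 70% of its speed; a pose out of reach is approached as far as the arm can. A call with a gripper value outside its range is refused whole. The fingers move at their own pace and stop on an object; FORCE is the grip in N (left out, the last holds). Time passes only in rows, so rows that do not move let the fingers close. It gives the time, the measured TCP pose, the force, the opening and the grip force at its end, in the units of the state.
- robot.get_obs(): the state, without advancing time (a new reading comes with each control period).
- vision.read_camera(name): name is "scene" or "side" or "wrist"; returns the picture (420x560x3 uint8, red, green, blue); there is no depth.
- vision.get_calibration(name): a dict with "fx", "fy", "cx", "cy" (pixels), "rvec" (rotation vector, rad) and "tvec" (3), from world to camera coordinates, as OpenCV has them. Camera axes: x right, y down, z forward; pixel columns grow to the right and rows downward; lengths in m; the calibration is good to about 2 mm. The wrist camera is an equidistant fisheye: a pixel r from the principal point sees the ray r / f radians off the axis. A picture is of the moment at which its call begins: read the wrist's pose just before it. get_calibration takes no time and is no camera call; for the wrist camera it gives the pose at the moment of the call.
- robot.job_done(): hands the job in; it is judged then, once.
The state is a dict: "clock": time; "q": joint angles; "qvel": joint speeds; "tau": joint torques, N m; "tool_pos": TCP position; "tool_rot": TCP orientation; "contact_force": force on the tool from outside, world axes, zero at the start; "ft_torque": the same for the moment, N m; "opening": finger opening in m; "grasp_force": force on a finger pad.
Only numpy, scipy, OpenCV 4.12 (cv2) and the standard library are available. Lean on these libraries where they do the work, as an engineer would, in place of code of your own. Each camera call takes 0.05 s, during which the arm holds its last target. There are 200 camera calls.

TASK

The neighbours collect bottle caps: gently push the orange spout on the green crate round with a fingertip until its open end is over the middle of the tall jar of red caps, and let it come to rest. Then push the crate's red-tipped toggle latch all the way over, towards the jars, and take the hand away. Do not grip the spout or the latch, and leave the jars and everything else standing where they are.

Things in the scene. Friction and masses are not known exactly. Their poses are not given: they have to be found in the camera images.
- spout (a joint): angle of the orange spout about the vertical post on the crate, rad, -1.2 to 1.2 between hard stops. 0: the spout points along the crate's +x; positive: anticlockwise from above. It starts between two jars and stays where it is left; about 1.5 N at 100 mm from the post turns it. Throwing the latch neither moves nor stiffens it.
- spout_tip (a point): drop point at the open end of the orange spout, 165 mm from the post axis, 180 mm above the bench; must end over the jar.
- spout_pivot (a point): point on the vertical axis of the spout's post, 180 mm above the bench; 40 mm towards the jars (crate +x) from the crate's centre. The spout is an open trough, 52 mm wide outside, 44 mm inside, from the post to 158 mm out, sloping down outwards. Its side walls are 30 mm high; their tops are 238 mm above the bench at the post (back wall 243 mm), 219 mm at 100 mm out, 207 mm at the end.
- latch (a joint): angle of the toggle latch, rad, 0 (open, leaning 0.5 rad back towards the robot, crate -x) to 1.0 (fully over, leaning 0.5 rad towards the jars, crate +x, at a hard stop). Starts 0 to 0.2; stays where left; about 1.2 N at the tip moves it.
- latch_tip (a point): centre of the red crossbar at the top of the toggle latch: 18 mm thick, 54 mm long along the crate's y, on a 10 mm rod 80 mm long from a pivot 150 mm above the bench, at x 10 mm, y -125 mm in the crate's frame. The bar is 220 mm above the bench at both ends of its swing, 230 mm upright. Swings in the crate's x-z plane.
- crate: green crate, fixed, 190 mm (x) by 320 mm (y) by 130 mm high, lid included; origin at the centre of its underside. Its +x side is the one that faces the three tall jars, away from the robot; the latch stands on its lid near the -y end.
- jar_red: THE TARGET: tall open glass jar, 84 mm across, 150 mm high, 4 mm walls, about two thirds full of red bottle caps; stands loose on the bench. Origin: centre of its underside, z up.
- jar_blue: bystander: tall open glass jar, 84 mm across, 150 mm high, 4 mm walls, about two thirds full of blue bottle caps; stands loose on the bench. Origin: centre of its underside, z up.
- jar_yellow: bystander: tall open glass jar, 84 mm across, 150 mm high, 4 mm walls, about two thirds full of yellow bottle caps; stands loose on the bench. Origin: centre of its underside, z up.
- jar_squat: bystander: short squat glass jar with a few white caps, 96 mm across, 75 mm high, loose; origin at the centre of its underside.
- dish: bystander: blue ceramic dish, 140 mm across, 35 mm high, loose; origin at the centre of its underside.
- red_lid: bystander: red plastic jar lid, 92 mm across, 14 mm high, lying loose on the bench; origin at the centre of its underside.
- mate: bystander: dark mate cup, 80 mm across, 88 mm high with a steel straw up to 138 mm, loose; origin at the centre of its underside.

How it is judged (in metres and radians):
On the way, in this order (a step that is already met when the one before it is completed fails the run):
1. the spout's open end rests over the middle of the jar of red caps (horizontal distance between spout_tip and jar_red below 0.018 m and velocity of joint spout between -0.05 and 0.05 rad/s), for 0.3 s.
2. the toggle latch is pushed all the way over (value of joint latch above 0.88 rad), for 0.2 s.
At the end, for the whole second after the job is handed in: The spout's drop point is within 18 mm, horizontally, of the axis of the jar of red caps and at rest; the latch stands beyond 0.88 of its 1.0 rad; all jars, the dish, the red lid and the mate cup stand upright within 12 mm of where they began (all of step 1 and value of joint latch above 0.88 rad and distance of each of jar_red, jar_blue, jar_yellow, jar_squat, dish, red_lid, mate from where it was at the start of the episode below 0.012 m and angle between each of jar_red, jar_blue, jar_yellow, jar_squat, dish, red_lid, mate's own z axis and vertical below 0.15 rad); the robot touches nothing.
It fails at once if the spout is gripped or pushed harder than 18 N (contact force between the fingers and spout above 18 N).
It fails at once if the latch is gripped or pushed harder than 30 N (contact force between the fingers and latch above 30 N).
It fails at once if a jar is moved by more than 12 mm, lifted or tipped (distance of any of jar_red, jar_blue, jar_yellow, jar_squat from where it was at the start of the episode above 0.012 m or angle between any of jar_red, jar_blue, jar_yellow, jar_squat's own z axis and vertical above 0.15 rad).
It fails at once if the dish, red lid or mate cup is moved by more than 12 mm, lifted or tipped (distance of any of dish, red_lid, mate from where it was at the start of the episode above 0.012 m or angle between any of dish, red_lid, mate's own z axis and vertical above 0.15 rad).
It also fails if it takes over 51 s, if anything falls off the work surface, if the arm or the gripper's body presses on something with over 40 N, if the wrist force passes 120 N, or if a joint passes its speed limit or range.

## Working session

There is one attempt and no reset: what is moved stays moved. The work goes in short steps, Python scripts to look and compute and a shell command to move; the robot and the scene stay as the last step left them, time stands still between calls to the robot, and variables do not carry over. Pictures are saved under pics/ and viewed, at most 10 in all, crops included, and the job is handed in when it is done.

```bash
mkdir -p pics; ls; python3 - <<'E'
from cell import robot, vision
import cv2,json
for n in ("scene","side"):
    im=vision.read_camera(n); cv2.imwrite(f"pics/{n}0.png",im[:,:,::-1]); print(n,vision.get_calibration(n))
o=robot.get_obs(); print(o)
E
```

```text
pics
scene {'fx': 483.8038551195907, 'fy': 483.8038551195907, 'cx': 278.8357168039485, 'cy': 216.3109046532353, 'rvec': array([ 2.40181488,  0.97840493, -0.27920637]), 'tvec': array([-0.41171736, -0.26985618,  1.68424543])}
side {'fx': 399.4737605785255, 'fy': 399.4737605785255, 'cx': 280.8075168692817, 'cy': 210.37294199942318, 'rvec': array([ 0.20621225, -2.79943342,  1.28566771]), 'tvec': array([0.57825527, 0.19210061, 1.08526467])}
{'clock': 0.1, 'q': array([-4.80047339, 33.0266171 ,  1.4240566 , 82.38261997, -0.85994743,
       64.68767859, -3.23798088]), 'qvel': array([ 0.05779293, -0.14284124,  0.00514688, -0.12529561,  0.05760159,
        0.04068018,  0.03119247]), 'tau': array([ 7.07550455e-03, -7.67310762e+01,  2.25892425e+00, -2.86606407e+01,
        1.61178235e-02,  8.62831454e-03, -6.06417325e-05]), 'tool_pos': array([ 6.74577218e-01, -5.93775593e-06,  2.30537287e-01]), 'tool_rot': array([-1.79913764e+02,  4.14871161e-03,  8.99996033e+01]), 'contact_force': array([ 0.64525542, -0.39421496,  0.42365495]), 'ft_torque': array([-0.0211874 , -0.01109062, -0.01955928]), 'grasp_force': 0.0, 'opening': 0.08532523222671787}
```

View pics/scene0.png

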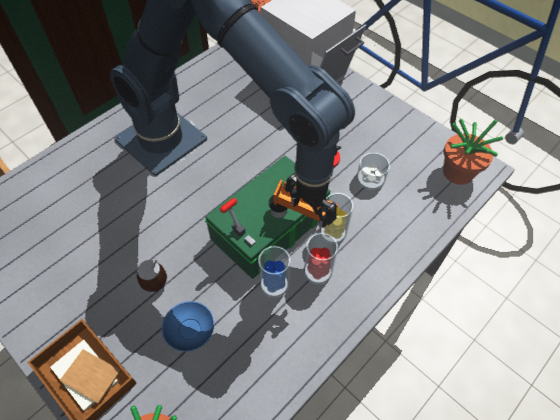

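View pics/side0.png

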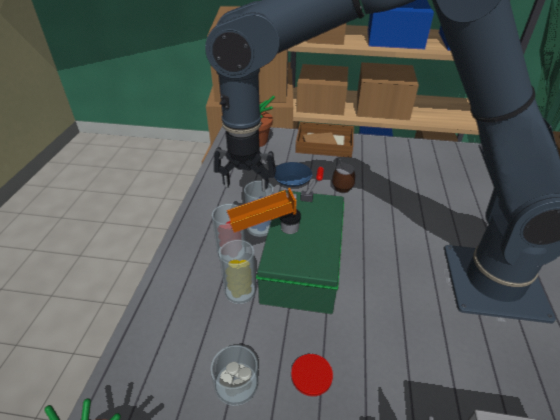

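The scene view shows blue (274,270), red (320,258) and yellow (338,215) jars, with the latch at (230,205). The gripper hides part of the spout, so I'll raise it, shut the fingers and take enlarged crops.

```bash
python3 -m handwheel '{"travel":[[0,0,-0.03],[0,0,-0.04],[0,-0.02,-0.04],[0,-0.03,-0.03],[0,-0.03,0],[0,0,0],[0,0,0]],"dr":[[0,0,0],[0,0,0],[0,0,0],[0,0,0],[0,0,0],[0,0,0],[0,0,0]],"fingers":[0.0853,0.0853,0.0853,0,0,0,0]}' 20
python3 - <<'E'
from cell import robot, vision
import cv2
for n,(x,y) in {"scene":(195,150),"side":(200,155)}.items():
    im=vision.read_camera(n); cv2.imwrite(f"pics/{n}1.png",im[:,:,::-1])
    cv2.imwrite(f"pics/{n}1c.png",cv2.resize(im[y:y+150,x:x+180,::-1],None,fx=4,fy=4,interpolation=cv2.INTER_CUBIC))
E
```

```text
clock: 0.98
tool_pos: [0.5953, 0.0001, 0.371]
tool_rot: [-180.0, -0.0, 90.0]
contact_force: [0.3, 0.0, 0.1]
opening: 0.0126
grasp_force: 0.0
```

View pics/scene1c.png

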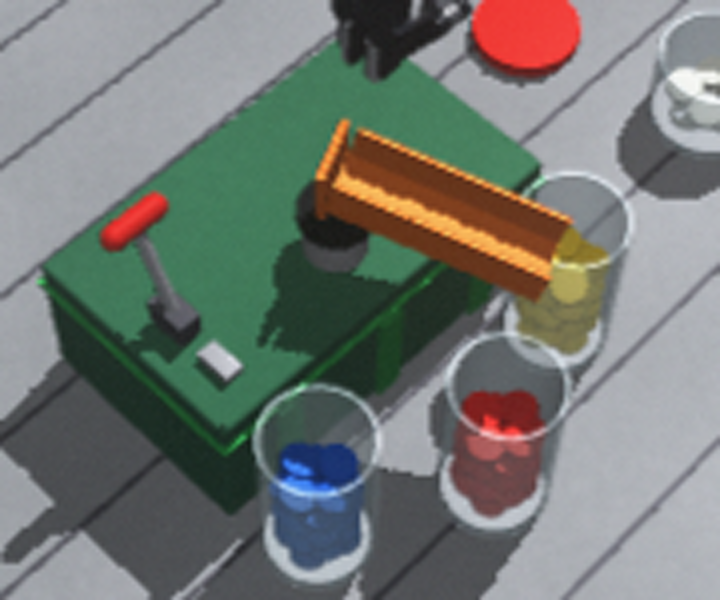

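View pics/side1c.png

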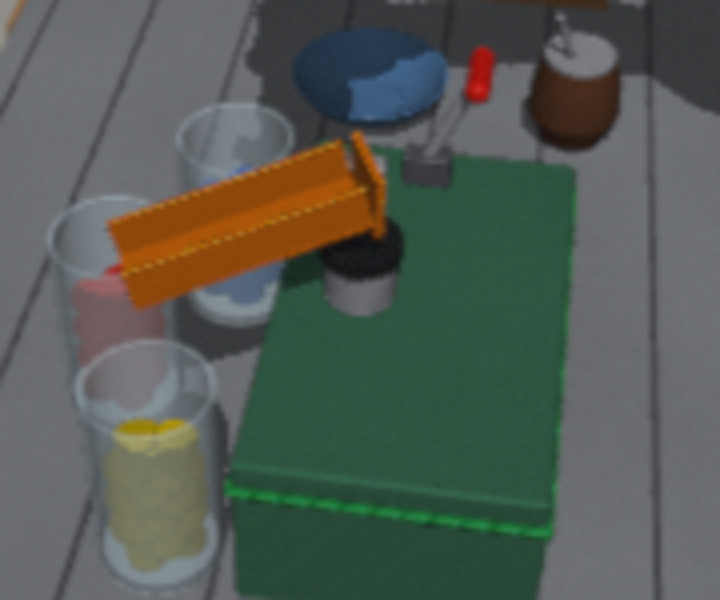

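The latch crossbar is at scene crop (135,220), and the latch stands at the −y end near blue. The rim centres in the scene crop are about red (508,385), yellow (573,219) and blue (318,438). In the side crop, red is about (112,244) and yellow (146,390). Next I'll turn these into positions.

```bash
cat > h.py <<'E'
import numpy as np, cv2
from cell import vision
OFF={"scene":(195,150),"side":(200,155)}
def cam(n):
    c=vision.get_calibration(n); K=np.array([[c["fx"],0,c["cx"]],[0,c["fy"],c["cy"]],[0,0,1]])
    return K,np.array(c["rvec"]),np.array(c["tvec"])
def px(n,u): return np.array(OFF[n])+(np.array(u,float)+.5)/4-.5
def atz(n,u,z):
    K,r,t=cam(n); R=cv2.Rodrigues(r)[0]; d=R.T@np.linalg.inv(K)@np.r_[px(n,u),1]; o=-R.T@t
    return (o+d*(z-o[2])/d[2])[:2]
def proj(n,P):
    K,r,t=cam(n); p=cv2.projectPoints(np.array(P,float).reshape(-1,1,3),r,t,K,None)[0].reshape(-1,2)
    return (p-np.array(OFF[n])+.5)*4-.5
E
python3 - <<'E'
from h import *
L={"scene":dict(red=(508,385,.15),blue=(318,439,.15),yel=(573,219,.15),cF=(232,437,.13),cL=(42,270,.13),cR=(540,163,.13),eFar=(572,220,.207),eNear=(554,258,.207),bar=(135,221,.222)),
"side":dict(red=(112,244,.15),blue=(235,150,.15),yel=(146,391,.15),cNW=(235,468,.13),cNE=(552,510,.13),cFE=(575,168,.13),eFar=(110,222,.207),eNear=(125,272,.207),bar=(481,74,.222))}
for n in L:
    for k,(u,v,z) in L[n].items(): print(n,k,atz(n,(u,v),z).round(4))
E
```

```text
scene red [7.309e-01 5.000e-04]
scene blue [ 0.6691 -0.1166]
scene yel [0.6751 0.1326]
scene cF [ 0.6199 -0.148 ]
scene cL [ 0.4303 -0.1494]
scene cR [0.6186 0.1653]
scene eFar [0.6959 0.0975]
scene eNear [0.7071 0.0661]
scene bar [ 0.4975 -0.1129]
side red [0.7257 0.0108]
side blue [ 0.6641 -0.1004]
side yel [0.6734 0.1371]
side cNW [0.6134 0.1713]
side cNE [0.4284 0.175 ]
side cFE [ 0.4235 -0.1419]
side eFar [0.7117 0.0533]
side eNear [0.6917 0.0964]
side bar [ 0.496  -0.1174]
```

```bash
python3 - <<'E'
from h import *
th=np.linspace(0,2*np.pi,60)
c=np.array([.523,.010]); yaw=np.radians(0); a=np.radians(27.4)
Rz=lambda t:np.array([[np.cos(t),-np.sin(t)],[np.sin(t),np.cos(t)]])
crate=[np.r_[c+Rz(yaw)@[x,y],.13] for x,y in((.095,.16),(.095,-.16),(-.095,-.16),(-.095,.16))]
p=c+Rz(yaw)@[.04,0]
sp=[np.r_[p+Rz(yaw+a)@[x,y],z] for x,y,z in((0,.026,.238),(.158,.026,.207),(.158,-.026,.207),(0,-.026,.238))]
out=[]
for n in("scene","side"):
    im=cv2.imread(f"pics/{n}1c.png")
    for q,closed,col in [(crate,1,(255,255,255)),(sp,0,(255,255,0))]+[([[x+.042*np.cos(t),y+.042*np.sin(t),z] for t in th],1,(255,0,255)) for x,y in((.729,.004),(.667,-.110),(.674,.134)) for z in(0.,.15)]:
        cv2.polylines(im,[proj(n,q).round().astype(int)],bool(closed),col,1)
    out.append(im)
cv2.imwrite("pics/ov.png",cv2.resize(np.hstack(out),(800,333),interpolation=cv2.INTER_AREA))
cv2.imwrite("pics/ov_s.png",out[0]);
cv2.imwrite("pics/ov_d.png",out[1])
E
```

```text
(no output)
```

View pics/ov_s.png

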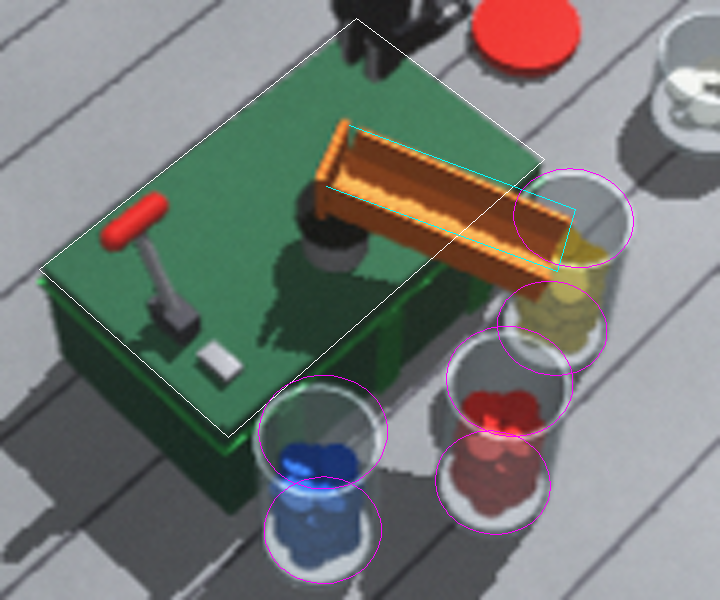

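View pics/ov_d.png

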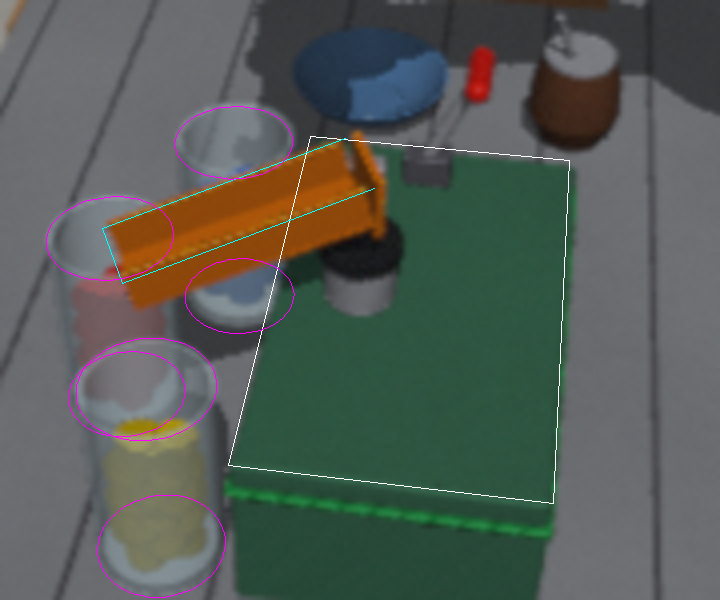

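The overlay fits to a few mm. The spout sits at about 26° and the target is about −2° (red jar at 0.7285, 0.004). I'll push the +y outer wall with the shut fingers at 100 mm radius, with z 0.205.

```bash
python3 -m handwheel '{"travel":[[0.04,0.02,0],[0.05,0.03,0],[0.05,0.018,0],[0,0,0.05],[0,0,0.05],[0,0,0.04],[0,0,0.026],[-0.01,0,0],[-0.01,0,0],[0,0,0]],"dr":[[0,0,0],[0,0,0],[0,0,0],[0,0,0],[0,0,0],[0,0,0],[0,0,0],[0,0,0],[0,0,0],[0,0,0]],"fingers":[0,0,0,0,0,0,0,0,0,0]}' 20
python3 -m handwheel '{"travel":[[-0.005,0,0],[-0.005,0,0],[-0.005,0,0],[-0.005,0,0],[-0.005,0,0],[-0.005,0,0],[-0.005,0,0],[0,0,0]],"dr":[[0,0,0],[0,0,0],[0,0,0],[0,0,0],[0,0,0],[0,0,0],[0,0,0],[0,0,0]],"fingers":[0,0,0,0,0,0,0,0]}'
```

```text
clock: 2.33
tool_pos: [0.6641, 0.1181, 0.2068]
tool_rot: [179.9, 0.0, 89.9]
contact_force: [-0.3, -0.3, 0.5]
opening: -0.0002
grasp_force: 0.0
clock: 3.32
tool_pos: [0.663, 0.0842, 0.2053]
tool_rot: [-180.0, 0.0, 90.0]
contact_force: [0.1, 1.1, 0.5]
opening: -0.0002
grasp_force: 0.0
```

```bash
python3 -m handwheel '{"travel":[[-0.005,0,0],[-0.005,0,0],[-0.005,0,0],[-0.005,0,0],[-0.005,0,0],[-0.005,0,0],[-0.004,0,0],[-0.002,0,0],[0,0,0]],"dr":[[0,0,0],[0,0,0],[0,0,0],[0,0,0],[0,0,0],[0,0,0],[0,0,0],[0,0,0],[0,0,0]],"fingers":[0,0,0,0,0,0,0,0,0]}'
python3 - <<'E'
from h import *
out=[]
for n in("side","scene"):
    im=vision.read_camera(n); x,y=OFF[n]
    im=cv2.resize(im[y:y+150,x:x+180,::-1],None,fx=4,fy=4,interpolation=cv2.INTER_CUBIC)
    cv2.imwrite(f"pics/{n}2.png",im); out.append(im[:,:400] if n=="side" else im[:,300:700])
cv2.imwrite("pics/both2.png",np.hstack(out))
E
```

```text
clock: 4.45
tool_pos: [0.6628, 0.0485, 0.2052]
tool_rot: [-180.0, 0.0, 90.0]
contact_force: [-0.1, -0.5, -0.6]
opening: -0.0
grasp_force: 0.0
```

View pics/both2.png

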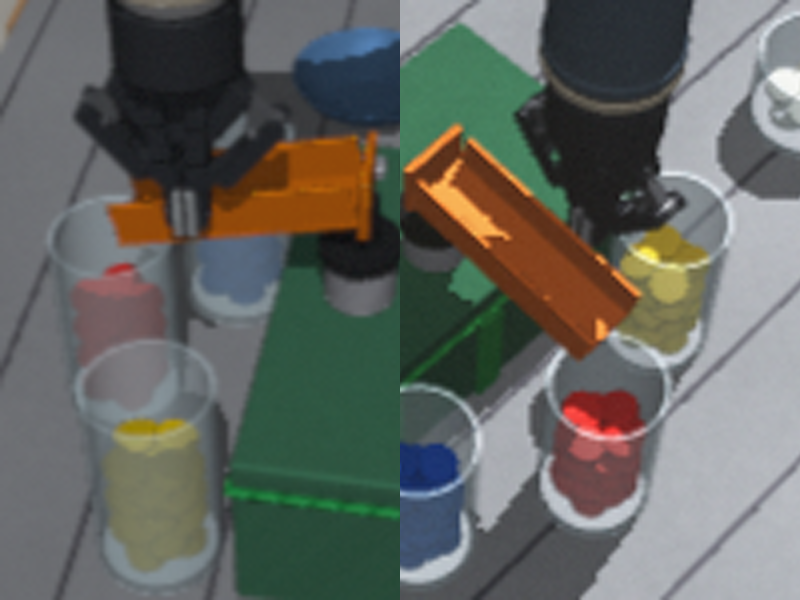

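The spout now points nearly at the red jar. In the scene crop its +y wall top ends at (540,297), and in the side crop the near wall top ends at (110,207).

```bash
python3 - <<'E'
from h import *
for n,u in(("scene",(540,296)),("side",(110,207))):
    q=atz(n,u,.207); v=q-[.563,.010]; a=np.arctan2(v[1],v[0])-np.arctan2(.026,.158)
    print(n,q.round(4),np.hypot(*v).round(3),np.degrees(a).round(1))
for d in(-4,-2,0,2,4):
    a=np.radians(d); q=np.array([.563,.010,0])+[.158*np.cos(a)-.026*np.sin(a),.158*np.sin(a)+.026*np.cos(a),.207]
    print(d,proj("scene",[q]).round(),proj("side",[q]).round())
E
```

```text
scene [0.7199 0.0374] 0.159 0.6
side [0.7152 0.0393] 0.155 1.6
-4 [[530. 310.]] [[104. 191.]]
-2 [[535. 304.]] [[103. 197.]]
0 [[540. 298.]] [[102. 203.]]
2 [[544. 292.]] [[102. 209.]]
4 [[548. 286.]] [[101. 214.]]
```

```bash
python3 -m handwheel '{"travel":[[-0.0025,0,0],[-0.002,0,0],[0,0,0],[0,0,0],[0.01,0,0],[0.02,0,0],[0,0,-0.04],[0,0,-0.05],[0,0,-0.05],[0,0,0]],"dr":[[0,0,0],[0,0,0],[0,0,0],[0,0,0],[0,0,0],[0,0,0],[0,0,0],[0,0,0],[0,0,0],[0,0,0]],"fingers":[0,0,0,0,0,0,0,0,0,0]}'
python3 -m handwheel '{"travel":[[-0.03,-0.04,0],[-0.05,-0.055,0],[-0.05,-0.055,0],[-0.05,-0.05,0],[-0.013,-0.023,0],[0,0,0]],"dr":[[0,0,0],[0,0,0],[0,0,0],[0,0,0],[0,0,0],[0,0,0]],"fingers":[0,0,0,0,0,0]}'
python3 - <<'E'
from h import *
out=[]
th=np.linspace(0,2*np.pi,60)
for n in("side","scene"):
    im=vision.read_camera(n); x,y=OFF[n]
    im=cv2.resize(im[y:y+150,x:x+180,::-1],None,fx=4,fy=4,interpolation=cv2.INTER_CUBIC)
    cv2.imwrite(f"pics/{n}3.png",im); out.append(im[:,:400] if n=="side" else im[:,300:700])
cv2.imwrite("pics/both3.png",np.hstack(out))
E
```

```text
clock: 5.8
tool_pos: [0.6644, 0.0766, 0.3499]
tool_rot: [179.6, -0.1, 90.1]
contact_force: [0.7, 0.0, -0.5]
opening: 0.0001
grasp_force: 0.0
clock: 6.55
tool_pos: [0.4618, -0.0971, 0.3452]
tool_rot: [-180.0, 0.0, 89.9]
contact_force: [0.4, 0.5, 0.8]
opening: -0.0003
grasp_force: 0.0
```

View pics/both3.png

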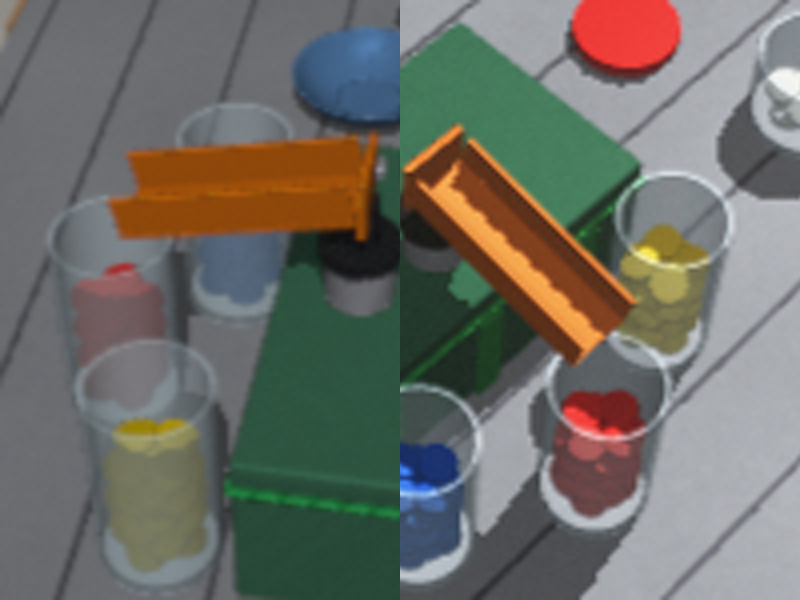

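The spout end is over the red jar, with the +y corner at scene crop (537,301), about −1.2°. Next is the latch: descend behind it at x≈0.447, y −0.115, and push in +x (tool +y).

```bash
python3 -m handwheel '{"travel":[[-0.015,-0.01,0],[0,0,0.05],[0,0,0.05],[0,0,0.031],[0,0,0],[0,0.01,0],[0,0.01,0],[0,0.008,0],[0,0.006,0],[0,0,0]],"dr":[[0,0,0],[0,0,0],[0,0,0],[0,0,0],[0,0,0],[0,0,0],[0,0,0],[0,0,0],[0,0,0],[0,0,0]],"fingers":[0,0,0,0,0,0,0,0,0,0]}'
python3 -m handwheel '{"travel":[[0,0.006,0],[0,0.006,0],[0,0.006,0],[0,0.006,0],[0,0.006,0],[0,0.006,0],[0,0.006,0],[0,0.006,0],[0,0,0]],"dr":[[0,0,0],[0,0,0],[0,0,0],[0,0,0],[0,0,0],[0,0,0],[0,0,0],[0,0,0],[0,0,0]],"fingers":[0,0,0,0,0,0,0,0,0]}'
```

```text
clock: 7.9
tool_pos: [0.488, -0.1117, 0.2143]
tool_rot: [180.0, 0.0, 90.0]
contact_force: [0.1, 0.3, -0.3]
opening: 0.0001
grasp_force: 0.0
clock: 9.02
tool_pos: [0.536, -0.1117, 0.2143]
tool_rot: [180.0, -0.0, 90.0]
contact_force: [-0.6, 0.1, 0.1]
opening: 0.0002
grasp_force: 0.0
```

Continue in small steps, watching the force.

```bash
python3 -m handwheel '{"travel":[[0,0.003,0],[0,0.003,0],[0,0.002,0],[0,0.001,0],[0,0,0]],"dr":[[0,0,0],[0,0,0],[0,0,0],[0,0,0],[0,0,0]],"fingers":[0,0,0,0,0]}'
python3 - <<'E'
from h import *
im=vision.read_camera("scene"); x,y=OFF["scene"]
cv2.imwrite("pics/l1.png",cv2.resize(im[y:y+150,x:x+180,::-1],None,fx=4,fy=4,interpolation=cv2.INTER_CUBIC))
E
```

```text
clock: 9.65
tool_pos: [0.5445, -0.1118, 0.2143]
tool_rot: [180.0, 0.0, 90.0]
contact_force: [-1.2, -0.6, -0.9]
opening: -0.0
grasp_force: 0.2
```

```bash
python3 -m handwheel '{"travel":[[0,0.001,0],[0,0.001,0],[0,0,0],[0,0,0]],"dr":[[0,0,0],[0,0,0],[0,0,0],[0,0,0]],"fingers":[0,0,0,0]}'
python3 -m handwheel '{"travel":[[0,0.001,0],[0,0,0],[0,0,0]],"dr":[[0,0,0],[0,0,0],[0,0,0]],"fingers":[0,0,0]}'
```

```text
clock: 10.2
tool_pos: [0.546, -0.1118, 0.2142]
tool_rot: [-180.0, -0.0, 90.0]
contact_force: [-2.5, 0.1, 1.7]
opening: -0.0003
grasp_force: 1.7
clock: 10.58
tool_pos: [0.5462, -0.1118, 0.2141]
tool_rot: [-179.9, -0.0, 90.0]
contact_force: [-7.1, 0.0, 3.6]
opening: 0.0001
grasp_force: 3.7
```

The force jumped to 7 N, so the latch is at its hard stop. Retract, lift and check.

```bash
python3 -m handwheel '{"travel":[[0,-0.005,0],[0,-0.02,0],[0,-0.03,0],[0,-0.02,-0.03],[0,0,-0.05],[0,0,-0.05],[0,0,-0.05],[0,0,0],[0,0,0]],"dr":[[0,0,0],[0,0,0],[0,0,0],[0,0,0],[0,0,0],[0,0,0],[0,0,0],[0,0,0],[0,0,0]],"fingers":[0,0,0,0,0,0,0,0,0]}'
python3 - <<'E'
from h import *
im=vision.read_camera("scene"); x,y=OFF["scene"]
cv2.imwrite("pics/l2.png",cv2.resize(im[y:y+150,x:x+180,::-1],None,fx=4,fy=4,interpolation=cv2.INTER_CUBIC))
print(proj("scene",[[.5714,-.115,.22],[.563,-.115,.224]]))
E
```

```text
clock: 11.7
tool_pos: [0.4724, -0.1117, 0.394]
tool_rot: [180.0, -0.0, 90.0]
contact_force: [0.1, 0.2, -0.8]
opening: 0.0
grasp_force: 0.0
[[210.90579049 291.53882062]
 [201.5336767  280.44372752]]
```

View pics/l2.png

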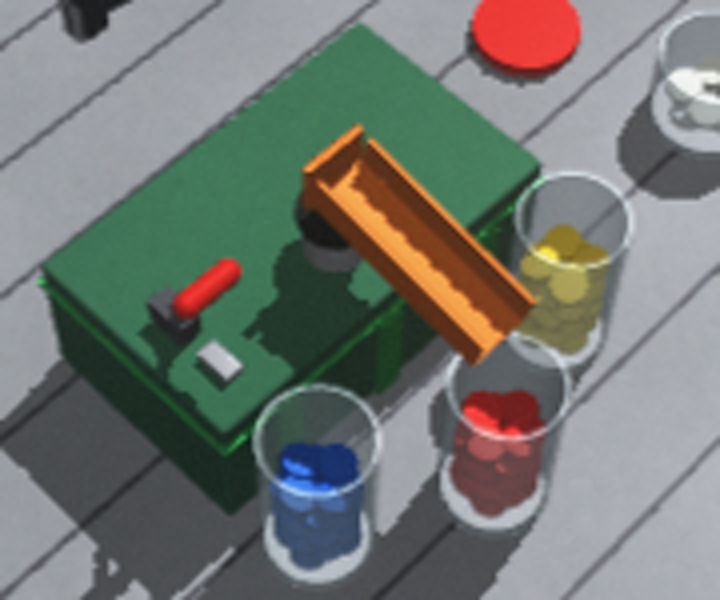

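The crossbar centre is at (208,289), against (211,292) expected for fully over. The spout is over the red jar, the jars haven't moved and the hand is clear.

```bash
python3 -c "
from cell import robot
print(robot.job_done())"
```

```text
the job is handed in; nothing more can be done
None
```

I handed the job in with the spout's open end resting over the red jar, the latch pushed to its hard stop (about 7 N), nothing else seen to move in the last picture, and the hand clear; no verdict came back.

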